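# Close up the filled spice mill: drawer shut, bayonet lid to the halfway stop-mark and held

### The job

Close up the filled spice mill: first push its little drawer fully shut, then drop the loose metal lid into the collar on top, its two lugs through the two slots and its flange down flat on the collar. Turn the lid clockwise (seen from above) to halfway, 45 degrees from where it dropped in, which is half of the 90-degree way to the lock; never let it reach the lock click. The lid is sprung and turns back if let go, so finish still gripping it there, and leave the other things on the counter where they are.

Things in the scene. Friction and masses are not known exactly. Their poses are not given: they have to be found in the camera images.
- mill: box-shaped spice mill, fixed to the counter: dark wooden case 130 x 130 mm, top 70 mm up, on it a round steel collar 74 mm across, its top 100 mm up. Origin: centre of the underside; z up; the drawer is on the -x face, the collar's slots at +y and -y. Small ridges on the case top outside the collar: a pair at each slot, a single one at halfway (45 degrees clockwise), a pair at the lock (+x and -x)
- collar_top (a point): centre of the collar's bore, at its top face 100 mm up; axes as the mill's. The bore is 45 mm across and open down to 70 mm. Its keeper roof (90 to 100 mm up) is cut by two slots facing each other, 12 mm wide at the bore and widening to 17 mm, reaching out to 31 mm from the axis. Lugs below the roof can turn clockwise only
- slot (a point): middle of the slot on the mill's +y side, 27 mm from the collar's axis, at the height of the collar's top (100 mm); the other slot lies across from it, at -y
- carrier (a joint): turn of the sprung carrier inside the collar, rad, clockwise, 0 at rest. The lugs meet it after about 0.15 rad of turn (so it reads about 0.6 with the lid at halfway); it pushes the lid back, 0.03 Nm at rest to about 0.07 Nm at halfway. Past it, from about 64 degrees of lid turn, a lug meets a sprung pawl that snaps in behind it near 90 degrees: the lock click
- drawer (a joint): how far the mill's drawer stands open, m; 0 is fully shut; it slides along the mill's x axis, opening toward -x; about 1.5 N to move; hard stop when shut
- drawer_knob (a point): outermost point of the drawer's round steel knob (22 mm across, standing 21 mm out from the drawer front), 40 mm above the counter; it moves with the drawer and lies 94 mm from the mill's axis when shut
- lid: loose bayonet lid of plain aluminium, about 0.1 to 0.17 kg, 56 mm high, standing on the counter. Origin: centre of the underside; z up. Spigot 40 mm across, 22 mm long; two lugs at its lower end along +x and -x, 7 mm wide, 8 high, reaching 27.5 mm from the axis. Flange 72 mm across from 22 to 28 mm up. Half a turn makes no difference. Dropped in, its origin is 78 mm above the counter
- lid_grip (a point): point on the lid's axis 45 mm above its underside, in the bar grip: an upright bar 46 mm long along the lid's x (in line with the lugs), 14 mm thick, its sides flat, from 28 to 56 mm above the underside; axes as the lid's. To drop in, the lid's x must lie along the mill's y
- salt_shaker: pale grey shaker with a white top, 39 mm across, 70 mm high, a bystander; origin centre of underside
- pepper_shaker: black shaker with a pale top, 39 mm across, 70 mm high, a bystander; origin centre of underside
- shop_bell: hand bell with a wooden grip, 59 mm across, 90 mm high, a bystander; origin centre of underside
- low_cup: small cup, 43 mm across, 40 mm high, a bystander; origin centre of underside
- ball_infuser: ball infuser on a foot, 42 mm across, 74 mm high, a bystander; origin centre of underside
Mind the look-alikes: they are no part of the job. Leave any green, orange or red look-alike of the lid alone.

How it is judged (in metres and radians):
On the way, in this order (a step that is already met when the one before it is completed fails the run):
1. the drawer is pushed shut before the lid goes on (value of joint drawer below 0.004 m and horizontal distance between lid and mill above 0.06 m), for 0.1 s.
2. the lid is down in the collar with its lugs through the slots (horizontal distance between lid and collar_top below 0.005 m and z of lid in the frame of mill below 0.0815 m and angle between lid's own z axis and vertical below 0.1 rad and angle between the x axis of lid and the y axis of mill, either way round below 0.5 rad), for 0.1 s.
At the end, for the whole second after the job is handed in: Drawer within 4 mm of shut; lid level in the collar (axis within 5 mm, flange within 3.5 mm of resting on it), turned 45 degrees clockwise from the slots (35 to 55), still, and still gripped by the fingers with more than 2 N; the bystanders stand upright (value of joint drawer below 0.004 m and horizontal distance between lid and collar_top below 0.005 m and z of lid in the frame of mill below 0.0815 m and angle between lid's own z axis and vertical below 0.1 rad and angle between the x axis of lid and the y axis of mill, either way round between 0.61 and 0.96 rad and contact force between the fingers and lid above 2 N and linear speed of lid below 0.02 m/s and angular speed of lid below 0.2 rad/s and angle between each of salt_shaker, pepper_shaker, shop_bell, low_cup, ball_infuser's own z axis and vertical below 0.3 rad); the arm keeps its last pose, push and grip.
It fails at once if the lid is turned on to the lock click (more than 69 degrees) (horizontal distance between lid and collar_top below 0.006 m and z of lid in the frame of mill below 0.084 m and angle between the x axis of lid and the y axis of mill, either way round above 1.2 rad).
It fails at once if a bystander is shifted more than 3 cm (distance of any of salt_shaker, pepper_shaker, shop_bell, low_cup, ball_infuser from where it was at the start of the episode above 0.03 m).
It also fails if it takes over 64 s, if anything falls off the work surface, if the arm or the gripper's body presses on something with over 40 N, if the wrist force passes 120 N, or if a joint passes its speed limit or range.

### The arm

A 6-joint arm with a two-finger parallel gripper is mounted at the origin on a cart in front of the work surface, level with it; the furniture and walls round the work are solid. World frame = base frame: x ahead of the robot, y to its left, z up, the work surface at z = 0. Lengths are in mm, angles in rad, forces in N, time in s.
With the tool pointing down it reaches from about 300 to 950 mm from the base axis. Payload 3.1 kg.
Tool frame: the origin (TCP) lies midway between the tips of the shut fingers; the grasp point (between the pads) lies 19 mm behind it (arm.grip_depth is the distance from the TCP to the grasp point, in mm); z points along the fingers, y is the line along which they close (so a half turn about z gives the same grasp; the last joint's range is limited). The gripper opens to 85 mm and grips with 20 to 120 N. Pads are 22 mm wide; open, the fingers measure 114 mm over their backs; the gripper's body (76 mm by 85 mm) begins 54 mm behind the grasp point. The pads swing forward as they close: fully open they stand 13 mm farther back than shut.
Start: joints at [1.122, 0.308, 1.634, -0, 1.2, -0.07], TCP at [231.154, 580.689, 191.872] pointing down, gripper open.
Joint ranges: [-3.06, 3.06], [-0.79, 1.96], [0.05, 2.63], [-1.19, 4.34], [0.05, 2.64], [-2.94, 2.94]. Speed limits (rad/s): [2.79, 2.79, 3.14, 3.14, 3.14, 3.14].

### API

Orientations are given as [roll, pitch, yaw] about the fixed x, y, z axes, in that order (R = Rz(yaw) Ry(pitch) Rx(roll)).
In Python, from plant import arm gives the robot as it stands. The module is installed in compiled form; this text tells all that it offers.
- The arm moves only by the tool play_rows, never from a script. Its argument "targets" is a list of rows, each an object with "offset": the shift along the tool's x, y, z in m, a list of three; "roll": the turn about the tool's z in degrees; "hand": the finger opening in m, from 0 to 0.0854. A call has exactly 8 rows; each row shifts and turns the commanded pose from where the row before left it, along the tool's axes as they then stand; what a row does not reach is not made up. A row lasts 1/8 s, in which the tool goes at most 62.5 mm and 10.7 degrees, less where a joint would pass 70% of its speed; a pose out of reach is approached as far as the arm can. A call with a gripper value outside its range is refused whole. The fingers move at their own pace and stop on an object; the grip force is fixed at half the most. Time passes only in rows, so rows that do not move let the fingers close, or fill a call up. It gives the time, the measured TCP pose, the force, the opening and the grip force at its end, in the units of the state.
- arm.observe(): the state, without advancing time (a new reading comes with each control period).
- arm.get_image(name): name is "scene" or "top"; returns the picture (480x640x3 uint8, blue, green, red); there is no depth.
- arm.camera_info(name): a dict with "fx", "fy", "cx", "cy" (pixels), "rvec" (rotation vector, rad) and "tvec" (3), from world to camera coordinates, as OpenCV has them. Camera axes: x right, y down, z forward; pixel columns grow to the right and rows downward; lengths in mm; the calibration is good to about 2 mm. A picture is of the moment at which its call begins. camera_info takes no time and is no camera call.
- arm.job_done(): hands the job in; it is judged then, once.
The state is a dict: "time_s": time; "joints": joint angles; "qvel": joint speeds; "joint_efforts": joint torques, N m; "ee_pos": TCP position; "eef_rot": TCP orientation; "ft_force": force on the tool from outside, world axes, zero at the start; "wrist_torque": the same for the moment, N m; "grip_width": opening from 0.0 (shut) to 1.0 (fully open); "finger_force": force on a finger pad.
Only numpy, scipy, OpenCV 4.12 (cv2) and the standard library are available. Lean on these libraries where they do the work, as an engineer would, in place of code of your own. Each camera call takes 0.05 s, during which the arm holds its last target. There are 200 camera calls.

## Working session

There is one attempt and no reset: what is moved stays moved. The work goes in short steps, Python scripts to look and compute and a tool call to move; the robot and the scene stay as the last step left them, time stands still between calls to the robot, and variables do not carry over. Pictures are saved under pics/ and viewed, at most 12 in all, crops included, and the job is handed in when it is done.

Besides the shell and the picture viewer there is one more tool, called after "Call:" as name(argument=value, ...), one argument or row to a line, values as JSON. play_rows: Moves the arm, as the interface text tells. Its arguments: {"type":"object","properties":{"targets":{"type":"array","items":{"type":"object","properties":{"offset":{"type":"array","items":{"type":"number"}},"roll":{"type":"number"},"hand":{"type":"number"}}}}},"required":["targets"]}

```bash
mkdir -p pics; python3 - <<'E'
from plant import arm
import cv2
print(arm.observe(), arm.grip_depth)
for n in("scene","top"):
    print(arm.camera_info(n)); cv2.imwrite(f"pics/{n}0.png",arm.get_image(n))
E
```

```text
{'time_s': 0.0, 'joints': array([ 1.12228244e+00,  3.08998630e-01,  1.63519919e+00,  4.07725713e-05,
        1.19969948e+00, -6.97053038e-02]), 'qvel': array([ 0.00056606, -0.00035544, -0.00105355, -0.00158899,  0.00034223,
       -0.00030831]), 'joint_efforts': array([ 1.36420418e-03, -4.15244901e+01, -2.76669985e+01, -1.04596077e-04,
        1.01063645e-02,  3.02370822e-06]), 'ee_pos': array([230.7509356 , 579.85678968, 190.64513077]), 'eef_rot': array([-3.13929624e+00, -1.98387225e-04,  2.76276901e+00]), 'ft_force': array([-0.45860795,  0.13557806, -0.40187844]), 'wrist_torque': array([ 0.02490135, -0.02406782,  0.01308824]), 'finger_force': 0.0, 'grip_width': 0.9997347989858977} 18.700000000000003
{'fx': 588.6183998824821, 'fy': 588.6183998824821, 'cx': 314.0264035409329, 'cy': 239.05515924565904, 'rvec': array([ 2.14822297, -0.83025199,  0.39245799]), 'tvec': array([-453.47109292,  334.53096326, 1503.68332023])}
{'fx': 569.9626797635026, 'fy': 569.9626797635026, 'cx': 317.29590416073495, 'cy': 234.9926796819797, 'rvec': array([ 1.84193846, -2.25844634,  0.37184908]), 'tvec': array([ 147.05673433,  579.11609196, 1574.07608997])}
```

View pics/scene0.png

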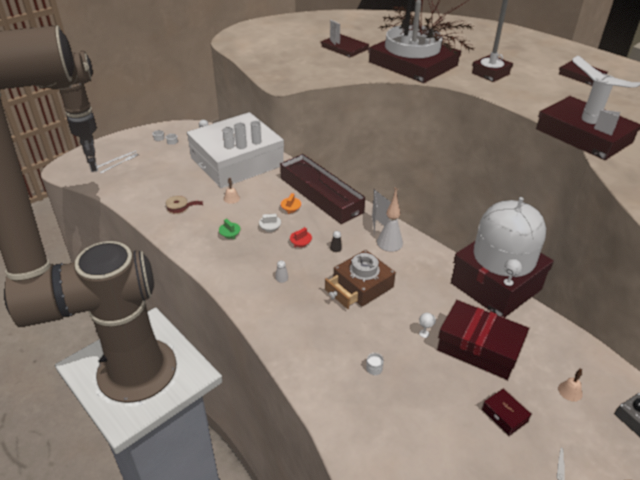

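View pics/top0.png

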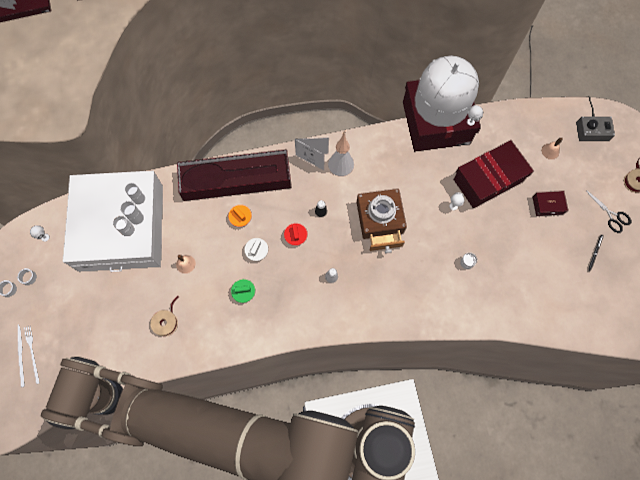

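The top view shows the white/aluminium lid near (256,249), between the orange, red and green look-alikes. The mill is near (382,215), with its drawer open toward (387,240) at the bottom of the picture. Next I'll zoom in on both.

```bash
cat > h.py <<'E'
import numpy as np, cv2
from plant import arm
def cam(n):
    c=arm.camera_info(n); K=np.array([[c['fx'],0,c['cx']],[0,c['fy'],c['cy']],[0,0,1.]])
    return K,cv2.Rodrigues(c['rvec'])[0],c['tvec']
def ray(n,uv,z):
    K,R,t=cam(n); d=R.T@np.linalg.inv(K)@np.array([*uv,1.]); o=-R.T@t
    return o+d*(z-o[2])/d[2]
def proj(n,p):
    K,R,t=cam(n); q=K@(R@np.array(p,float)+t); return q[:2]/q[2]
E
python3 - <<'E'
from h import *
a=cv2.imread('pics/top0.png'); s=cv2.imread('pics/scene0.png')
def crop(i,x,y,w,h): return cv2.resize(i[y:y+h,x:x+w],(w*5,h*5),interpolation=cv2.INTER_CUBIC)
A=crop(a,235,225,80,60);B=crop(a,345,180,80,80)
C=crop(s,245,200,80,60)
D=crop(s,320,245,80,60)
out=np.zeros((600,800,3),np.uint8)
out[:300,:400]=A; out[:400,400:]=B; out[300:,:400]=D
cv2.imwrite('pics/c1.png',out)
for uv,z in(((256,249),28),((382,209),100),((387,252),40)): print(ray('top',uv,z))
print(ray('scene',(270,224),28),ray('scene',(366,262),100))
E
```

```text
[612.33435884 213.68850151  28.        ]
[ 636.28901953 -176.3313517   100.        ]
[ 520.20975569 -170.22257178   40.        ]
[608.72851114 206.98736871  28.        ] [ 647.70996404 -181.42849951  100.        ]
```

View pics/c1.png

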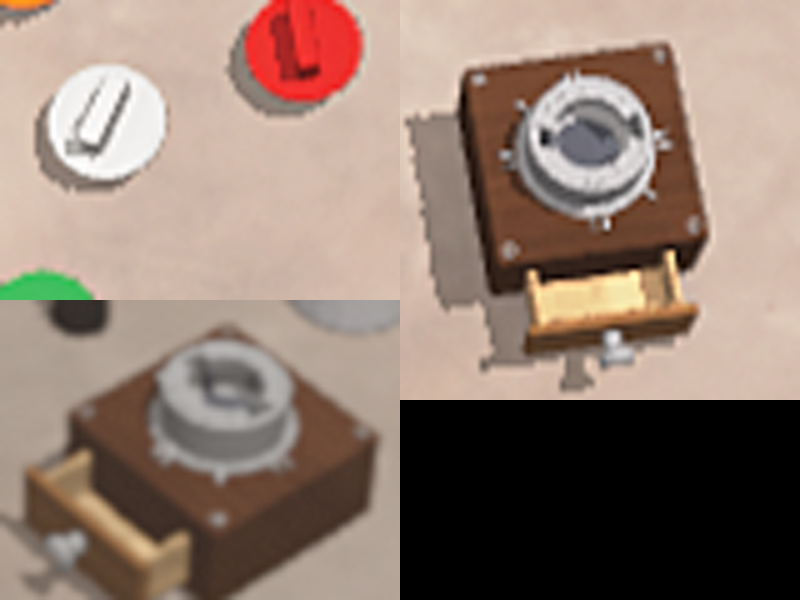

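The crop shows three things:
- **Lid:** flange centre near crop (107,123), with the bar running from (88,148) up to (120,80).
- **Mill:** corner studs at (479,78), (660,55), (694,224) and (509,249). The slots are at (547,137) and (636,126).
- **Drawer:** knob tip near (620,355).

```bash
python3 - <<'E'
from h import *
a=cv2.imread('pics/top0.png').astype(int); s=cv2.imread('pics/scene0.png').astype(int)
f=lambda x,y,ox,oy:((x+.5)/5-.5+ox,(y+.5)/5-.5+oy)
P=[ray('top',f(x-400,y,345,180),71)[:2] for x,y in((479,78),(660,55),(694,224),(509,249))]
print('studs',np.round(P,1),'c',np.mean(P,0))
e=[P[0]-P[3],P[1]-P[2],]; print('x-axis yaw',[np.degrees(np.arctan2(*v[::-1])) for v in e],[np.degrees(np.arctan2(*v[::-1])) for v in(P[0]-P[1],P[3]-P[2])])
S=[ray('top',f(x-400,y,345,180),100)[:2] for x,y in((547,137),(636,126))]
print('slots',S,np.mean(S,0),np.degrees(np.arctan2(*(S[0]-S[1])[::-1])))
print('knob',ray('top',f(220,350,345,180),40))
# scene studs: (85,411)(362,430)(219,519)(~228,330)
Q=[ray('scene',f(x,y-300,320,245),71)[:2] for x,y in((85,411),(228,330),(362,430),(219,519))]
print('scene studs',np.round(Q,1),np.mean(Q,0))
# collar rim in scene/ top ellipse: centre of top face
print('collar top', ray('top',f(591-400,132,345,180),100), ray('scene',f(227,390-300,320,245),100))
for n,i,(x0,y0,w,h) in(('top',a,(238,230,40,38)),('scene',s,(252,208,36,30))):
    r=i[y0:y0+h,x0:x0+w]; m=((r.max(2)-r.min(2)<30)&(r.min(2)>150)).astype(np.uint8)
    if n=='scene': print(r[10:20,10:24].mean(2).astype(int)[::3])
    c=max(cv2.findContours(m,0,1)[0],key=cv2.contourArea); E=cv2.fitEllipse(cv2.convexHull(c)); u=np.array(E[0])+(x0,y0)
    print(n,E,'lid',ray(n,u,28))
# bar: bright ridge in top
r=a[232:268,240:275].mean(2).astype(int)
for row in r[4:28:1]: print(' '.join('%3d'%v for v in row[4:28]))
E
```

```text
studs [[ 703.6 -128.3]
 [ 696.2 -240. ]
 [ 585.7 -233.1]
 [ 592.6 -121.1]] c [ 644.52080089 -180.64639309]
x-axis yaw [np.float64(-3.7457862527822043), np.float64(-3.5751079800137973)] [np.float64(86.21504733628376), np.float64(86.52582252015839)]
slots [array([ 647.24197483, -154.57151314]), array([ 643.44872098, -208.0415041 ])] [ 645.3453479  -181.30650862] 85.94213634699786
knob [ 526.56377685 -176.73750842   40.        ]
scene studs [[ 594.1 -118. ]
 [ 706.7 -124.1]
 [ 701.  -236. ]
 [ 588.1 -231. ]] [ 647.48658791 -177.26332893]
collar top [ 645.09625988 -180.92137884  100.        ] [ 643.77379451 -181.27445286  100.        ]
top ((17.84908103942871, 18.88010597229004), (22.99746322631836, 23.815277099609375), 90.53482818603516) lid [612.80068579 214.07217882  28.        ]
[[169 152 151 150 147 145 145 143 142 140 139 139 138 139]
 [144 134 138 140 139 139 139 139 141 142 141 141 141 145]
 [202 196 197 199 201 201 200 200 200 200 200 200 201 201]
 [174 189 196 202 203 203 202 203 203 202 201 198 195 189]]
scene ((11.208209991455078, 10.10815715789795), (24.389265060424805, 36.6
[... 1684 characters left out ...]
 239 240 239 240 238 239 216
127 196 254 244 163 171 169 143 181 211 194 114 169 244 242 239 239 240 240 240 240 239 235 175
118 149 248 248 167 175 171 126  90  93 101 138 220 247 240 239 239 241 240 241 240 240 215 177
124 132 210 252 165 172 170 153 141 125 116 187 243 242 239 239 240 240 241 242 241 231 170 187
127 125 156 232 233 229 231 233 228 176 228 238 244 240 239 239 241 241 243 242 229 192 167 187
127 126 121 156 237 250 251 248 246 233 249 243 240 239 240 242 243 245 246 229 175 175 185 186
126 127 125 124 146 207 242 251 248 247 245 241 240 241 244 247 248 238 211 196 161 185 186 184
120 126 128 127 121 123 178 232 234 248 245 248 248 248 241 241 214 168 156 185 185 184 184 183
```

Call:
play_rows(
  targets=[
    {"offset": [0,0,0],"roll": -9,"hand": 0},
    {"offset": [0,0,0],"roll": -8.9,"hand": 0},
    {"offset": [-0.018,-0.045,0],"roll": 0,"hand": 0},
    {"offset": [-0.018,-0.045,0],"roll": 0,"hand": 0},
    {"offset": [-0.018,-0.045,0],"roll": 0,"hand": 0},
    {"offset": [-0.018,-0.045,0],"roll": 0,"hand": 0},
    {"offset": [-0.018,-0.045,0],"roll": 0,"hand": 0},
    {"offset": [-0.018,-0.045,0],"roll": 0,"hand": 0},
  ],
)

```text
time_s: 1.1
ee_pos: [321.0, 302.4, 191.5]
eef_rot: [-3.141, -0.0, 3.076]
ft_force: [0.7, -1.0, 0.3]
grip_width: 0.002
finger_force: 0.0
```

Call:
play_rows(
  targets=[
    {"offset": [-0.018,-0.045,0],"roll": 0,"hand": 0},
    {"offset": [-0.018,-0.045,0],"roll": 0,"hand": 0},
    {"offset": [-0.018,-0.045,0],"roll": 0,"hand": 0},
    {"offset": [-0.018,-0.045,0],"roll": 0,"hand": 0},
    {"offset": [-0.018,-0.045,0],"roll": 0,"hand": 0},
    {"offset": [-0.018,-0.045,0],"roll": 0,"hand": 0},
    {"offset": [-0.018,-0.045,0],"roll": 0,"hand": 0},
    {"offset": [-0.018,-0.045,0],"roll": 0,"hand": 0},
  ],
)

```text
time_s: 2.1
ee_pos: [440.8, -66.2, 191.6]
eef_rot: [3.141, -0.0, 3.075]
ft_force: [-0.3, -0.3, 0.5]
grip_width: 0.004
finger_force: 0.0
```

```bash
cat >> h.py <<'E'
def go(x,y,z,psi=None):
    "tool offsets (mm) at present yaw to reach TCP target, and roll (deg) to yaw psi"
    o=arm.observe(); p=o['ee_pos']; ps=o['eef_rot'][2]; d=np.array([x,y,z])-p
    c,s=np.cos(ps),np.sin(ps)
    print('t',round(o['time_s'],2),'pos',p.round(1),'rpy',np.degrees(o['eef_rot']).round(1),'F',o['ft_force'].round(1),'T',o['wrist_torque'].round(2),'w',round(o['grip_width']*85.4,1),'ff',round(o['finger_force'],1))
    print('offset',np.round([c*d[0]+s*d[1],s*d[0]-c*d[1],-d[2]],1),'roll',None if psi is None else round(np.degrees(ps)-psi,1))
E
python3 -c "
from h import *
go(475,-170,150,176.2)
P=[ray('top',p,56)[:2] for p in((252.2,252),(257.2,242))]
print(P,np.mean(P,0),np.degrees(np.arctan2(*(P[1]-P[0])[::-1])))
print(ray('top',(332,274),35))"
```

```text
t 2.1 pos [440.8 -66.2 191.6] rpy [180.   -0.  176.2] F [-0.3 -0.3  0.5] T [ 0.03 -0.06  0.04] w 0.4 ff 0.0
offset [ -41.1 -101.3   41.6] roll -0.0
[array([596.28060549, 225.0087346 ]), array([624.07880835, 205.21183878])] [610.17970692 215.11028669] -35.457123587453026
[488.04990285   5.27908899  35.        ]
```

Call:
play_rows(
  targets=[
    {"offset": [-0.014,-0.034,0],"roll": 0,"hand": 0},
    {"offset": [-0.014,-0.034,0.0],"roll": 0,"hand": 0},
    {"offset": [-0.013,-0.033,0.0],"roll": 0,"hand": 0},
    {"offset": [0,0,0.04],"roll": 0,"hand": 0},
    {"offset": [0,0,0.04],"roll": 0,"hand": 0},
    {"offset": [0,0,0.04],"roll": 0,"hand": 0},
    {"offset": [0,0,0.042],"roll": 0,"hand": 0},
    {"offset": [0,0,0],"roll": 0,"hand": 0},
  ],
)

```text
time_s: 3.1
ee_pos: [470.7, -166.2, 26.3]
eef_rot: [3.138, -0.009, 3.075]
ft_force: [0.5, -0.1, 1.2]
grip_width: -0.003
finger_force: 0.0
```

Call:
play_rows(
  targets=[
    {"offset": [-0.015,0,0],"roll": 0,"hand": 0},
    {"offset": [-0.015,0,0],"roll": 0,"hand": 0},
    {"offset": [-0.006,0,0],"roll": 0,"hand": 0},
    {"offset": [-0.006,0,0],"roll": 0,"hand": 0},
    {"offset": [-0.006,0,0],"roll": 0,"hand": 0},
    {"offset": [-0.005,0,0],"roll": 0,"hand": 0},
    {"offset": [-0.005,0,0],"roll": 0,"hand": 0},
    {"offset": [0,0,0],"roll": 0,"hand": 0},
  ],
)

```text
time_s: 4.1
ee_pos: [533.2, -172.1, 29.9]
eef_rot: [-3.142, 0.0, 3.075]
ft_force: [1.0, 0.4, 0.0]
grip_width: -0.003
finger_force: 0.0
```

```bash
python3 -c "
from h import *
go(540,-174,30,176.2)"
```

```text
t 4.1 pos [ 533.2 -172.1   29.9] rpy [-180.     0.   176.2] F [1.  0.4 0. ] T [-0.   -0.04 -0.  ] w -0.3 ff 0.0
offset [-6.9 -1.5 -0.1] roll -0.0
```

Call:
play_rows(
  targets=[
    {"offset": [-0.002,0,0],"roll": 0,"hand": 0},
    {"offset": [-0.002,0,0],"roll": 0,"hand": 0},
    {"offset": [-0.002,0,0],"roll": 0,"hand": 0},
    {"offset": [-0.002,0,0],"roll": 0,"hand": 0},
    {"offset": [0,0,0],"roll": 0,"hand": 0},
    {"offset": [0,0,0],"roll": 0,"hand": 0},
    {"offset": [0,0,0],"roll": 0,"hand": 0},
    {"offset": [0,0,0],"roll": 0,"hand": 0},
  ],
)

```text
time_s: 5.1
ee_pos: [540.8, -172.5, 29.9]
eef_rot: [-3.142, -0.0, 3.075]
ft_force: [-0.7, -0.7, 0.6]
grip_width: 0.002
finger_force: 0.0
```

```bash
python3 -c "
from h import *
go(545,-174,30,176.2)
t=arm.get_image('top')[180:260,345:425]; s=arm.get_image('scene')[245:325,310:390]
cv2.imwrite('pics/d1.png',np.hstack([cv2.resize(i,(400,400),interpolation=2) for i in(t,s)]))"
```

```text
t 5.1 pos [ 540.8 -172.5   29.9] rpy [-180.    -0.   176.2] F [-0.7 -0.7  0.6] T [ 0.02  0.04 -0.02] w 0.2 ff 0.0
offset [-4.3 -1.2 -0.1] roll -0.0
```

View pics/d1.png

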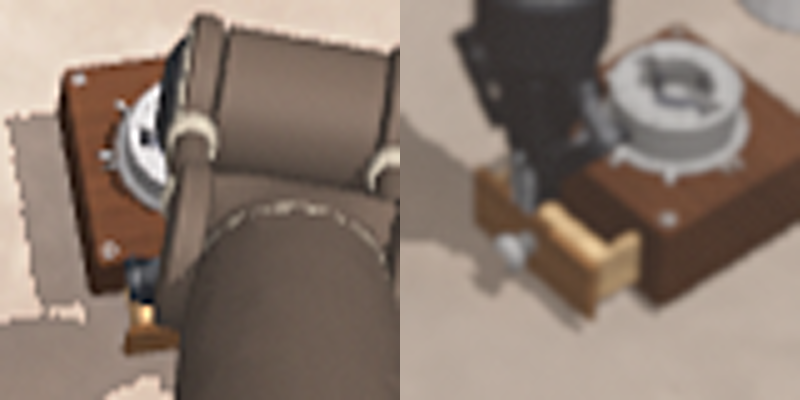

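The fingers appear to be beside or inside the drawer rather than on the knob. The drawer hasn't moved: the knob is still at scene (333,295). I'll check this with projections.

```bash
python3 -c "
from h import *
for p in((540.8,-172.5,30),(540.8,-172.5,70),(551,-127,40)):print(p,proj('top',p),proj('scene',p))
print(ray('scene',(332,295),40), ray('top',(388.5,250),40))
K,R,t=cam('top');print(-R.T@t)
K,R,t=cam('scene');print(-R.T@t)
for k in ('top','scene'): print(proj(k,(645,-181,100)))
"
```

```text
(540.8, -172.5, 30) [385.71377643 246.44123911] [336.03683606 295.7486884 ]
(540.8, -172.5, 70) [387.27171507 242.38514315] [336.45806949 285.6810402 ]
(551, -127, 40) [370.61030232 245.17369288] [327.68350928 283.15499016]
[ 527.40086432 -169.60461174   40.        ] [ 525.40295753 -176.14091509   40.        ]
[  75.28784071  137.40091491 1676.35598777]
[-299.10483093 -990.49757621 1228.03150476]
[382.83341896 206.02462367]
[365.22964235 262.35600087]
```

```bash
python3 -c "
from h import *
s=arm.get_image('scene')
cv2.imwrite('pics/full1.png',s)
i=cv2.resize(s[200:310,280:400],None,fx=5,fy=5,interpolation=2)
for z in(30,50,70,90,110):
    u=(proj('scene',(540.8,-172.5,z))-(280,200))*5+2; cv2.circle(i,tuple(int(v) for v in u),3,(0,0,255),-1)
cv2.imwrite('pics/s2.png',i)"
```

```text
(no output)
```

View pics/s2.png

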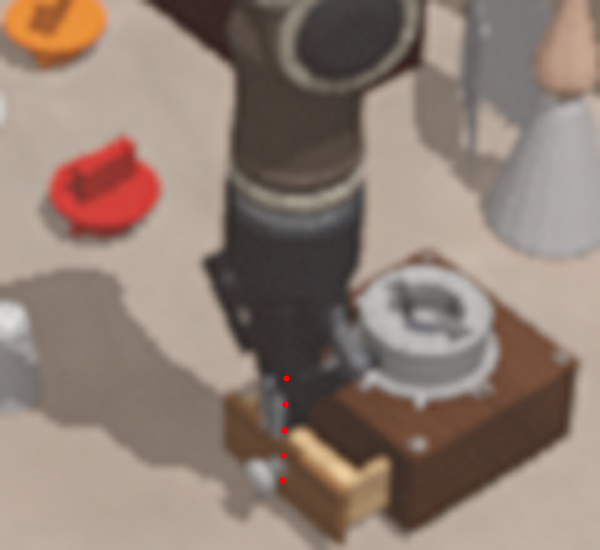

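```bash
python3 -c "
from h import *
def tri(ut,us):
    P=[cam(n)[0]@np.c_[cam(n)[1],cam(n)[2]] for n in('top','scene')]
    X=cv2.triangulatePoints(P[0],P[1],np.array(ut,float).reshape(2,1),np.array(us,float).reshape(2,1)); return (X[:3]/X[3]).ravel().round(1)
print('knob',tri((388.5,250),(332.5,294.5)))
print('front left top corner',tri((370.8,247),(325.5,279)),'right', tri((404,241),(349,299)))
a=cv2.imread('pics/scene0.png').astype(int);b=cv2.imread('pics/full1.png').astype(int)
d=np.abs(a-b).max(2)[270:312,318:362]
for r in d[::1]: print(''.join('#' if v>40 else '+' if v>15 else '.' for v in r))
"
```

```text
knob [ 523.6 -174.8   48.3]
front left top corner [ 541.9 -124.2   59.2] right [ 538.5 -224.8   58.5]
..........######+.++######++++++.+..........
............+###+..++#####++++++++..++......
............+###+...++###++##+++..++++......
.............###+....+++++++++++++##++......
+............+#+..++...++++++#++###+........
++............+++###+...++#####+##+.........
#++...........++#####....++###++++..........
##+++.........#######.....+++++.............
+###++.......+######+......++...............
#####++++++++#######+.......................
#+####+.+++++####+##+.......................
###+#++..+++++###+##+.......................
######+....+++#######.......................
######+.....++########+.....................
######+......++########.....................
######+.......+#######+.....................
+++###+........+#####+......................
+++++#+.........++##+.......................
+...+++...........++........................
++.................++.......................
#++.................++......................
###+............+++.........................
####+...
[... 191 characters left out ...]
.........................
.......+##+.................................
.......++#+.................................
........++..................................
............................................
............................................
............................................
............................................
............................................
............................................
............................................
............................................
............................................
............................................
............................................
............................................
```

Call:
play_rows(
  targets=[
    {"offset": [0,0,-0.03],"roll": 0,"hand": 0},
    {"offset": [0,0,-0.03],"roll": 0,"hand": 0},
    {"offset": [0.035,0,0],"roll": 0,"hand": 0},
    {"offset": [0.035,0,0],"roll": 0,"hand": 0},
    {"offset": [0,0,0.03],"roll": 0,"hand": 0},
    {"offset": [0,0,0.03],"roll": 0,"hand": 0},
    {"offset": [0,0,0],"roll": 0,"hand": 0},
    {"offset": [0,0,0],"roll": 0,"hand": 0},
  ],
)

```text
time_s: 6.25
ee_pos: [471.8, -168.2, 30.7]
eef_rot: [-3.141, 0.001, 3.075]
ft_force: [0.3, -0.2, 0.1]
grip_width: -0.001
finger_force: 0.0
```

```bash
python3 -c "
from h import *
go(541,-174,30,176.2); p=arm.observe()['ee_pos']
s=arm.get_image('scene')
i=cv2.resize(s[210:320,280:400],None,fx=5,fy=5,interpolation=2)
for z in(0,30,70,110):
    u=(proj('scene',(p[0],p[1],z))-(280,210))*5+2; cv2.circle(i,tuple(int(v) for v in u),3,(0,0,255),-1)
cv2.imwrite('pics/s3.png',i)"
```

```text
t 6.25 pos [ 471.8 -168.2   30.7] rpy [-1.800e+02  1.000e-01  1.762e+02] F [ 0.3 -0.2  0.1] T [-0.02 -0.01 -0.01] w -0.1 ff 0.0
offset [-69.4  -1.2   0.7] roll -0.0
```

View pics/s3.png

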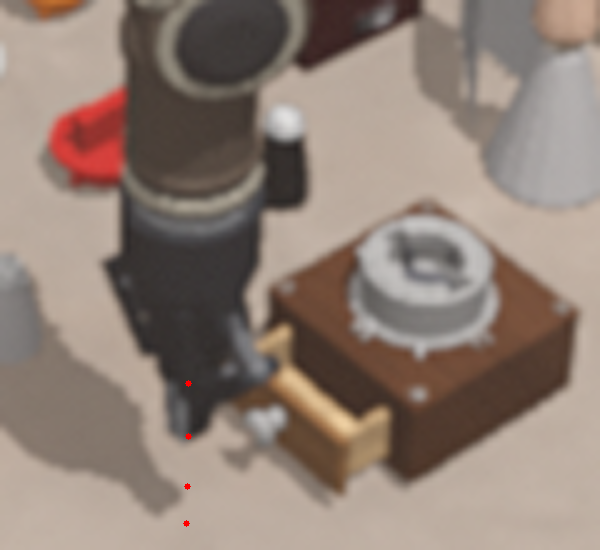

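The tip appears at crop (186,437), on the z=70 dot, even though the reported z is 31. The shadow tip is also well away from it. So the real fingertips are about 39 mm above the reported TCP, and they passed over the drawer. I'll go about 36 mm lower and push again.

Call:
play_rows(
  targets=[
    {"offset": [0,-0.001,0.012],"roll": 0,"hand": 0},
    {"offset": [0,0,0.008],"roll": 0,"hand": 0},
    {"offset": [0,0,0.006],"roll": 0,"hand": 0},
    {"offset": [0,0,0.004],"roll": 0,"hand": 0},
    {"offset": [0,0,0.004],"roll": 0,"hand": 0},
    {"offset": [0,0,0.002],"roll": 0,"hand": 0},
    {"offset": [0,0,0],"roll": 0,"hand": 0},
    {"offset": [0,0,0],"roll": 0,"hand": 0},
  ],
)

```text
time_s: 7.3
ee_pos: [471.2, -169.0, -6.0]
eef_rot: [-3.141, 0.0, 3.075]
ft_force: [-0.2, 0.6, 0.4]
grip_width: -0.001
finger_force: 0.0
```

Call:
play_rows(
  targets=[
    {"offset": [-0.012,0,0],"roll": 0,"hand": 0},
    {"offset": [-0.012,0,0],"roll": 0,"hand": 0},
    {"offset": [-0.01,0,0],"roll": 0,"hand": 0},
    {"offset": [-0.008,0,0],"roll": 0,"hand": 0},
    {"offset": [-0.008,0,0],"roll": 0,"hand": 0},
    {"offset": [-0.008,0,0],"roll": 0,"hand": 0},
    {"offset": [-0.004,0,0],"roll": 0,"hand": 0},
    {"offset": [0,0,0],"roll": 0,"hand": 0},
  ],
)

```text
time_s: 8.3
ee_pos: [533.4, -173.1, -6.1]
eef_rot: [-3.141, 0.001, 3.075]
ft_force: [-0.3, -0.2, -0.7]
grip_width: -0.001
finger_force: 0.0
```

```bash
python3 -c "
from h import *
go(540,-174,-5,176.2)"
```

```text
t 8.3 pos [ 533.4 -173.1   -6.1] rpy [-1.800e+02  1.000e-01  1.762e+02] F [-0.3 -0.2 -0.7] T [0.01 0.01 0.01] w -0.1 ff 0.0
offset [-6.6 -0.5 -1.1] roll 0.0
```

Call:
play_rows(
  targets=[
    {"offset": [-0.002,0,0],"roll": 0,"hand": 0},
    {"offset": [-0.002,0,0],"roll": 0,"hand": 0},
    {"offset": [-0.002,0,0],"roll": 0,"hand": 0},
    {"offset": [-0.002,0,0],"roll": 0,"hand": 0},
    {"offset": [-0.001,0,0],"roll": 0,"hand": 0},
    {"offset": [-0.001,0,0],"roll": 0,"hand": 0},
    {"offset": [-0.001,0,0],"roll": 0,"hand": 0},
    {"offset": [0,0,0],"roll": 0,"hand": 0},
  ],
)

```text
time_s: 9.3
ee_pos: [540.1, -173.3, -6.3]
eef_rot: [3.141, -0.008, 3.076]
ft_force: [-9.4, -0.5, 7.6]
grip_width: -0.005
finger_force: 4.6
```

```bash
python3 -c "
from h import *
go(540,-174,-5,176.2); p=arm.observe()['ee_pos']
s=arm.get_image('scene')
i=cv2.resize(s[210:320,280:400],None,fx=5,fy=5,interpolation=2)
for z in(0,35,70):
    u=(proj('scene',(p[0],p[1],z))-(280,210))*5+2; cv2.circle(i,tuple(int(v) for v in u),3,(0,0,255),-1)
cv2.imwrite('pics/s4.png',i)"
```

```text
t 9.3 pos [ 540.1 -173.3   -6.3] rpy [180.   -0.4 176.2] F [-9.4 -0.5  7.6] T [-0.04  1.45 -0.01] w -0.5 ff 4.6
offset [ 0.1 -0.7 -1.3] roll 0.0
```

View pics/s4.png

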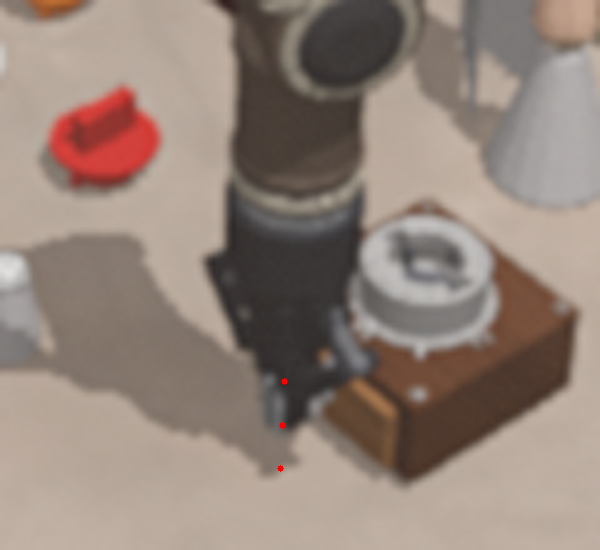

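Call:
play_rows(
  targets=[
    {"offset": [0.01,0,0],"roll": 0,"hand": 0},
    {"offset": [0.03,0,0],"roll": 0,"hand": 0},
    {"offset": [0,0,-0.04],"roll": 0,"hand": 0},
    {"offset": [0,0,-0.04],"roll": 0,"hand": 0},
    {"offset": [0,0,-0.04],"roll": 0,"hand": 0},
    {"offset": [0,0.04,0],"roll": 7.5,"hand": 0.06},
    {"offset": [0,0.04,0],"roll": 7.5,"hand": 0.06},
    {"offset": [0,0,0],"roll": 7.5,"hand": 0.06},
  ],
)

```text
time_s: 10.35
ee_pos: [515.6, -89.6, 114.3]
eef_rot: [3.14, 0.003, 2.681]
ft_force: [0.0, -0.6, 0.2]
grip_width: 0.637
finger_force: 0.0
```

```bash
python3 -c "
from h import *
go(612,214.5,113,146)"
```

```text
t 10.35 pos [515.6 -89.6 114.3] rpy [179.9   0.2 153.6] F [ 0.  -0.6  0.2] T [ 0.01 -0.02 -0.  ] w 54.4 ff 0.0
offset [ 48.8 315.2   1.3] roll 7.6
```

Call:
play_rows(
  targets=[
    {"offset": [0.007,0.045,0],"roll": 0,"hand": 0.06},
    {"offset": [0.007,0.045,0],"roll": 0,"hand": 0.06},
    {"offset": [0.007,0.045,0],"roll": 0,"hand": 0.06},
    {"offset": [0.007,0.045,0],"roll": 0,"hand": 0.06},
    {"offset": [0.007,0.045,0],"roll": 0,"hand": 0.06},
    {"offset": [0.007,0.045,0],"roll": 0,"hand": 0.06},
    {"offset": [0.0068,0.0452,0],"roll": 0,"hand": 0.06},
    {"offset": [0,0,0],"roll": 7.6,"hand": 0.06},
  ],
)

```text
time_s: 11.35
ee_pos: [612.0, 216.3, 114.2]
eef_rot: [3.137, 0.002, 2.55]
ft_force: [0.2, -1.6, -0.1]
grip_width: 0.7
finger_force: 0.0
```

```bash
python3 -c "
from h import *
go(612,214.5,28,146); p=arm.observe()['ee_pos']
s=arm.get_image('scene')
x,y=[int(v) for v in proj('scene',(612,214,40))]
i=cv2.resize(s[y-60:y+40,x-60:x+60],None,fx=5,fy=5,interpolation=2)
cv2.imwrite('pics/s5.png',i)"
```

```text
t 11.35 pos [612.  216.3 114.2] rpy [1.798e+02 1.000e-01 1.461e+02] F [ 0.2 -1.6 -0.1] T [-0.03  0.01  0.02] w 59.8 ff 0.0
offset [-1.  -1.5 86.2] roll 0.1
```

View pics/s5.png

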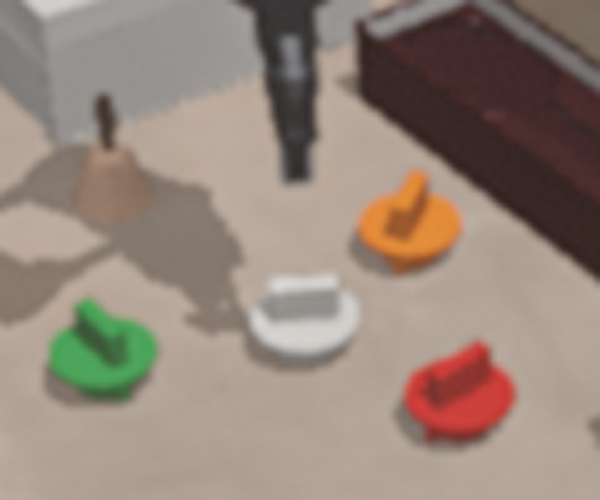

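The scene crop shows the lid as the white one at (305,318). Its bar's front side runs along the bottom from (264,318) to (338,315), and the gripper hangs above it, seen edge-on. I'll cross-check the bar's yaw from these points.

```bash
python3 -c "
from h import *
x,y=[int(v) for v in proj('scene',(612,214,40))]
g=lambda u,v,z: ray('scene',((u+.5)/5-.5+x-60,(v+.5)/5-.5+y-60),z)[:2]
for A,B in((g(264,318,28),g(338,315,28)),(g(270,283,56),g(337,277,56)),(g(264,296,56),g(338,291,56))): print(A,B,(A+B)/2,np.degrees(np.arctan2(*(B-A)[::-1])),np.linalg.norm(B-A))
print('flange',g(305,322,28), g(251,320,28),g(361,320,28))
"
```

```text
[593.80176587 233.10056034] [631.73179513 203.1621054 ] [612.7667805  218.13133287] -38.28429547666847 48.321819131209104
[598.54489021 230.48269865] [634.83014649 206.3379816 ] [616.68751835 218.41034013] -33.6403496194569 43.58425386342321
[587.15266631 222.38726483] [625.89746676 194.51850453] [606.52506653 208.45288468] -35.72709932938511 47.72658967884654
flange [611.05590544 211.91280776] [586.19122444 237.13727724] [639.54231491 189.05912018]
```

Call:
play_rows(
  targets=[
    {"offset": [-0.0013,-0.0019,0.02],"roll": 1.6,"hand": 0.06},
    {"offset": [0,0,0.03],"roll": 0,"hand": 0.06},
    {"offset": [0,0,0.03],"roll": 0,"hand": 0.06},
    {"offset": [0,0,0.02],"roll": 0,"hand": 0.06},
    {"offset": [0,0,0.01],"roll": 0,"hand": 0.06},
    {"offset": [0,0,0.008],"roll": 0,"hand": 0.06},
    {"offset": [0,0,0.003],"roll": 0,"hand": 0.06},
    {"offset": [0,0,0],"roll": 0,"hand": 0.06},
  ],
)

```text
time_s: 12.4
ee_pos: [610.9, 210.2, -6.5]
eef_rot: [3.141, 0.001, 2.522]
ft_force: [-0.3, 0.1, 0.4]
grip_width: 0.704
finger_force: 0.0
```

Call:
play_rows(
  targets=[
    {"offset": [0,0,0],"roll": 0,"hand": 0.03},
    {"offset": [0,0,0],"roll": 0,"hand": 0.02},
    {"offset": [0,0,0],"roll": 0,"hand": 0.01},
    {"offset": [0,0,0],"roll": 0,"hand": 0},
    {"offset": [0,0,0],"roll": 0,"hand": 0},
    {"offset": [0,0,0],"roll": 0,"hand": 0},
    {"offset": [0,0,0],"roll": 0,"hand": 0},
    {"offset": [0,0,0],"roll": 0,"hand": 0},
  ],
)

```text
time_s: 13.4
ee_pos: [610.4, 210.0, -7.0]
eef_rot: [3.142, 0.0, 2.522]
ft_force: [-1.0, 0.3, 0.9]
grip_width: 0.15
finger_force: 62.5
```

```bash
python3 -c "
from h import *
go(612,214,-7,144.5)"
```

```text
t 13.4 pos [610.4 210.   -7. ] rpy [180.    0.  144.5] F [-1.   0.3  0.9] T [0.07 0.02 0.05] w 12.8 ff 62.5
offset [1.  4.2 0. ] roll -0.0
```

Call:
play_rows(
  targets=[
    {"offset": [0,0,-0.01],"roll": 0,"hand": 0},
    {"offset": [0,0,-0.02],"roll": 0,"hand": 0},
    {"offset": [0,0,-0.03],"roll": 0,"hand": 0},
    {"offset": [0,0,-0.03],"roll": 0,"hand": 0},
    {"offset": [0,0,-0.03],"roll": 0,"hand": 0},
    {"offset": [0,0,-0.01],"roll": 0,"hand": 0},
    {"offset": [0,0,0],"roll": 0,"hand": 0},
    {"offset": [0,0,0],"roll": 0,"hand": 0},
  ],
)

```text
time_s: 14.4
ee_pos: [609.1, 209.6, 121.4]
eef_rot: [-3.14, -0.002, 2.522]
ft_force: [-0.3, -0.5, -1.4]
grip_width: 0.152
finger_force: 62.2
```

Call:
play_rows(
  targets=[
    {"offset": [-0.02,-0.023,0],"roll": 0,"hand": 0},
    {"offset": [-0.032,-0.038,0],"roll": 0,"hand": 0},
    {"offset": [-0.034,-0.04,0],"roll": 0,"hand": 0},
    {"offset": [-0.034,-0.04,0],"roll": 0,"hand": 0},
    {"offset": [-0.034,-0.04,0],"roll": 0,"hand": 0},
    {"offset": [-0.034,-0.04,0],"roll": 0,"hand": 0},
    {"offset": [-0.027,-0.032,0],"roll": 0,"hand": 0},
    {"offset": [-0.019,-0.022,0],"roll": 0,"hand": 0},
  ],
)

```text
time_s: 15.4
ee_pos: [639.7, -151.7, 120.7]
eef_rot: [-3.14, -0.003, 2.52]
ft_force: [-0.4, -0.3, -0.8]
grip_width: 0.147
finger_force: 62.2
```

Call:
play_rows(
  targets=[
    {"offset": [0,0,0],"roll": 8,"hand": 0},
    {"offset": [0,0,0],"roll": 8,"hand": 0},
    {"offset": [0,0,0],"roll": 8,"hand": 0},
    {"offset": [0,0,0],"roll": 8,"hand": 0},
    {"offset": [0,0,0],"roll": 8,"hand": 0},
    {"offset": [0,0,0],"roll": 8,"hand": 0},
    {"offset": [0,0,0],"roll": 8,"hand": 0},
    {"offset": [0,0,0],"roll": 2.3,"hand": 0},
  ],
)

```text
time_s: 16.4
ee_pos: [639.8, -149.4, 120.6]
eef_rot: [-3.138, -0.001, 1.502]
ft_force: [-0.3, -0.8, -0.7]
grip_width: 0.151
finger_force: 62.2
```

```bash
python3 -c "
from h import *
go(645,-181,100,86.2); p=arm.observe()['ee_pos']
s=arm.get_image('scene');t=arm.get_image('top')
cv2.imwrite('pics/fs.png',s);cv2.imwrite('pics/ft.png',t)
x,y=[int(v) for v in proj('scene',(645,-181,130))]
i=cv2.resize(s[y-50:y+50,x-40:x+40],None,fx=5,fy=5,interpolation=2)
x,y=[int(v) for v in proj('top',(645,-181,130))]
j=cv2.resize(t[y-50:y+50,x-40:x+40],None,fx=5,fy=5,interpolation=2)
cv2.imwrite('pics/s6.png',np.hstack([i,j]))"
```

```text
t 16.4 pos [ 639.8 -149.4  120.6] rpy [-179.8   -0.    86.1] F [-0.3 -0.8 -0.7] T [0.   0.   0.01] w 12.9 ff 62.2
offset [-31.2   7.4  20.6] roll -0.1
```

View pics/s6.png

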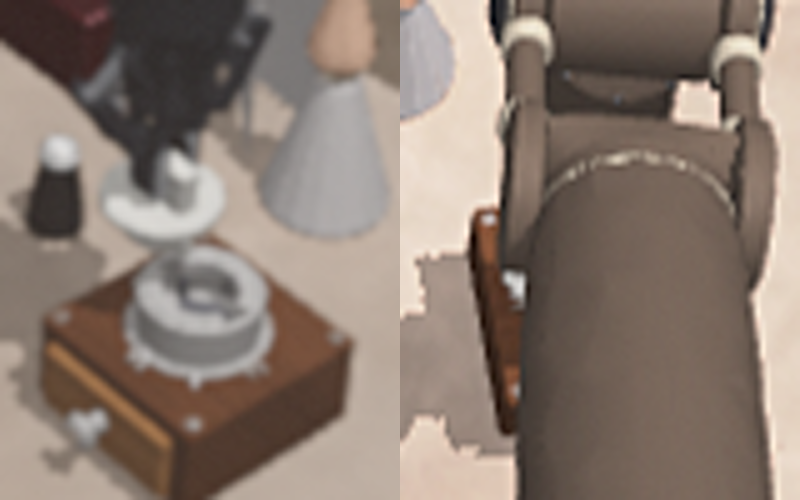

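The lid is held level above the mill, with the flange centre near scene crop (164,198). The drawer looks shut. The top view is blocked by the arm.

```bash
python3 -c "
from h import *
p=arm.observe()['ee_pos']
x,y=[int(v) for v in proj('scene',(645,-181,130))]
s=cv2.imread('pics/fs.png').astype(int); o=(x-40+17,y-50+26); r=s[o[1]:o[1]+28,o[0]:o[0]+32]
m=((r.min(2)>160)&(r.max(2)-r.min(2)<28)).astype(np.uint8)
for q in m: print(''.join('.#'[v] for v in q))
c=max(cv2.findContours(m,0,1)[0],key=cv2.contourArea); h=cv2.convexHull(c); E=cv2.fitEllipse(h); print(E)
u=np.array(E[0])+o; print(u, 'bbox',cv2.boundingRect(c))
for z in (152.6,155.6): print(ray('scene',u,z))
print('proj expected',proj('scene',(p[0],p[1],155.6))-o,proj('scene',(p[0],p[1],152.6))-o)
for k in range(4):
    q=np.array([p[0],p[1],0])+np.array([36*np.cos(k*np.pi/2),36*np.sin(k*np.pi/2),155.6]); print(proj('scene',q)-o)
"
```

```text
................................
................................
................................
................................
..........................#.....
.................###............
.................####...#.......
.................#########......
.................##########.....
..................##########....
....................#.#######...
......................#######...
......#...............#######...
....#####.............#######...
....#######...........#######...
....#############....########...
....########################....
.....######################.....
......#####################.....
........################........
..........#############.........
..............####..............
................................
................................
.....................######.....
.....................##########.
........................########
............................####
((16.317440032958984, 12.983098983764648), (16.122798919677734, 25.134098052978516), 86.01714324951172)
[358.31744003 242.98309898] bbox (4, 5, 25, 17)
[ 644.90615719 -149.75343722  152.6       ]
[ 642.27276496 -152.09875852  155.6       ]
proj expected [15.02139482 12.90279525] [14.9654357  13.71475628]
[23.91547839  7.3750313 ]
[5.94890433 6.78011801]
[ 5.9241559  18.55682233]
[24.31903467 19.17741719]
```

Call:
play_rows(
  targets=[
    {"offset": [-0.01,0.0022,0],"roll": 0,"hand": 0},
    {"offset": [-0.01,0.0022,0],"roll": 0,"hand": 0},
    {"offset": [-0.01,0.0022,0],"roll": 0,"hand": 0},
    {"offset": [0,0,0.008],"roll": 0,"hand": 0},
    {"offset": [0,0,0.008],"roll": 0,"hand": 0},
    {"offset": [0,0,0.007],"roll": 0,"hand": 0},
    {"offset": [0,0,0],"roll": 0,"hand": 0},
    {"offset": [0,0,0],"roll": 0,"hand": 0},
  ],
)

```text
time_s: 17.5
ee_pos: [645.8, -180.0, 99.9]
eef_rot: [3.142, 0.0, 1.505]
ft_force: [0.7, 0.5, -1.8]
grip_width: 0.15
finger_force: 62.2
```

```bash
python3 -c "
from h import *
go(644.3,-179.8,97,86.2); p=arm.observe()['ee_pos']
s=arm.get_image('scene'); cv2.imwrite('pics/fs2.png',s)
x,y=[int(v) for v in proj('scene',(645,-181,100))]
i=cv2.resize(s[y-40:y+30,x-40:x+40],None,fx=8,fy=8,interpolation=2)
cv2.imwrite('pics/s7.png',i)
# expected rims: collar (blue r37 z100 z70) and lid flange r36 if lid centred on TCP (red)
th=np.linspace(0,6.283,13)
for c,r,z in(((645,-181),37,100),(p[:2],36,p[2]+7+28),(p[:2],36,p[2]+7+22)):
    q=np.array([proj('scene',(c[0]+r*np.cos(t),c[1]+r*np.sin(t),z)) for t in np.linspace(0,6.283,200)])
    print(z.round(1) if z!=100 else z,((q.min(0)-(x-40,y-40)+.5)*8).round(),((q.max(0)-(x-40,y-40)+.5)*8).round())
"
```

```text
t 17.5 pos [ 645.8 -180.    99.9] rpy [180.    0.   86.2] F [ 0.7  0.5 -1.8] T [ 0.02 -0.   -0.04] w 12.8 ff 62.2
offset [ 0.1 -1.5  2.9] roll 0.0
100 [222. 258.] [430. 398.]
134.9 [229. 184.] [434. 320.]
128.9 [228. 196.] [433. 333.]
```

View pics/s7.png

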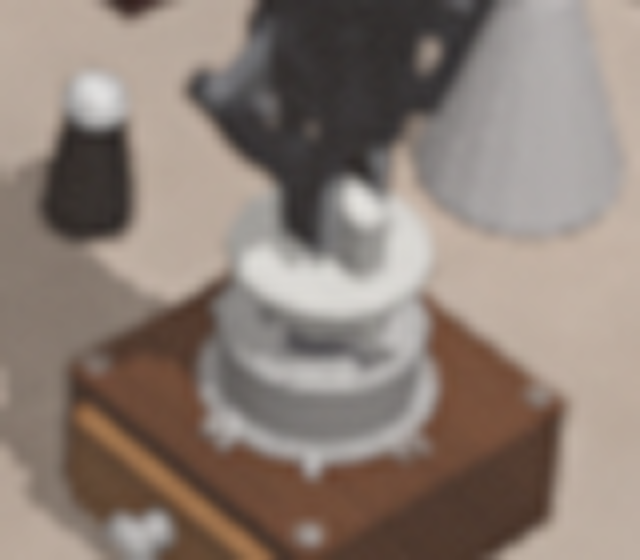

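The lid's flange spans x 230–433, which matches a lid centred on the TCP. The collar spans 216–430, so I'll shift about 1 mm toward −x and then descend slowly.

Call:
play_rows(
  targets=[
    {"offset": [0,-0.0012,0.002],"roll": 0,"hand": 0},
    {"offset": [0,0,0.002],"roll": 0,"hand": 0},
    {"offset": [0,0,0.002],"roll": 0,"hand": 0},
    {"offset": [0,0,0.002],"roll": 0,"hand": 0},
    {"offset": [0,0,0.002],"roll": 0,"hand": 0},
    {"offset": [0,0,0.001],"roll": 0,"hand": 0},
    {"offset": [0,0,0],"roll": 0,"hand": 0},
    {"offset": [0,0,0],"roll": 0,"hand": 0},
  ],
)

```text
time_s: 18.55
ee_pos: [644.6, -180.2, 89.0]
eef_rot: [3.141, 0.0, 1.504]
ft_force: [0.3, -0.4, -1.7]
grip_width: 0.152
finger_force: 62.2
```

```bash
python3 -c "
from h import *
go(644.6,-180.3,71,86.2)"
```

```text
t 18.55 pos [ 644.6 -180.2   89. ] rpy [180.    0.   86.2] F [ 0.3 -0.4 -1.7] T [0.   0.06 0.01] w 12.9 ff 62.2
offset [-0.1  0.  18. ] roll -0.0
```

No contact so far, with the lid at about z 96, so the lugs are going into the slots.

Call:
play_rows(
  targets=[
    {"offset": [0,0,0.003],"roll": 0,"hand": 0},
    {"offset": [0,0,0.003],"roll": 0,"hand": 0},
    {"offset": [0,0,0.003],"roll": 0,"hand": 0},
    {"offset": [0,0,0.003],"roll": 0,"hand": 0},
    {"offset": [0,0,0.002],"roll": 0,"hand": 0},
    {"offset": [0,0,0.001],"roll": 0,"hand": 0},
    {"offset": [0,0,0],"roll": 0,"hand": 0},
    {"offset": [0,0,0],"roll": 0,"hand": 0},
  ],
)

```text
time_s: 19.55
ee_pos: [644.6, -180.2, 74.0]
eef_rot: [3.141, 0.0, 1.504]
ft_force: [-0.2, -0.3, -1.4]
grip_width: 0.154
finger_force: 62.2
```

Call:
play_rows(
  targets=[
    {"offset": [0,0,0.001],"roll": 0,"hand": 0},
    {"offset": [0,0,0.001],"roll": 0,"hand": 0},
    {"offset": [0,0,0.001],"roll": 0,"hand": 0},
    {"offset": [0,0,0.0005],"roll": 0,"hand": 0},
    {"offset": [0,0,0],"roll": 0,"hand": 0},
    {"offset": [0,0,0],"roll": 0,"hand": 0},
    {"offset": [0,0,0],"roll": 0,"hand": 0},
    {"offset": [0,0,0],"roll": 0,"hand": 0},
  ],
)

```text
time_s: 20.55
ee_pos: [644.5, -180.1, 71.0]
eef_rot: [-3.142, 0.0, 1.504]
ft_force: [-3.5, 0.9, 5.1]
grip_width: 0.151
finger_force: 63.2
```

```bash
python3 -c "
from h import *
go(644.6,-180.3,71,86.2)"
```

```text
t 20.55 pos [ 644.5 -180.1   71. ] rpy [-180.     0.    86.2] F [-3.5  0.9  5.1] T [0.1  0.46 0.05] w 12.9 ff 63.2
offset [-0.2  0.1  0. ] roll -0.0
```

It's seated at z 71.0 with a gentle 5 N on it. Next is the 45° clockwise turn, which is positive roll.

Call:
play_rows(
  targets=[
    {"offset": [0,0,0],"roll": 3,"hand": 0},
    {"offset": [0,0,0],"roll": 3,"hand": 0},
    {"offset": [0,0,0],"roll": 3,"hand": 0},
    {"offset": [0,0,0],"roll": 3,"hand": 0},
    {"offset": [0,0,0],"roll": 3,"hand": 0},
    {"offset": [0,0,0],"roll": 3,"hand": 0},
    {"offset": [0,0,0],"roll": 3,"hand": 0},
    {"offset": [0,0,0],"roll": 3,"hand": 0},
  ],
)

```text
time_s: 21.55
ee_pos: [645.9, -180.0, 71.0]
eef_rot: [3.139, -0.001, 1.085]
ft_force: [-0.5, 1.3, 2.9]
grip_width: 0.149
finger_force: 62.9
```

Call:
play_rows(
  targets=[
    {"offset": [0,0,0],"roll": 3,"hand": 0},
    {"offset": [0,0,0],"roll": 3,"hand": 0},
    {"offset": [0,0,0],"roll": 3,"hand": 0},
    {"offset": [0,0,0],"roll": 3,"hand": 0},
    {"offset": [0,0,0],"roll": 3,"hand": 0},
    {"offset": [0,0,0],"roll": 3,"hand": 0},
    {"offset": [0,0,0],"roll": 3,"hand": 0},
    {"offset": [0,0,0],"roll": 0,"hand": 0},
  ],
)

```text
time_s: 22.55
ee_pos: [645.3, -179.7, 71.0]
eef_rot: [3.141, -0.001, 0.72]
ft_force: [-0.5, 3.2, 4.4]
grip_width: 0.145
finger_force: 63.1
```

Call:
play_rows(
  targets=[
    {"offset": [0,0,0],"roll": 0,"hand": 0},
    {"offset": [0,0,0],"roll": 0,"hand": 0},
    {"offset": [0,0,0],"roll": 0,"hand": 0},
    {"offset": [0,0,0],"roll": 0,"hand": 0},
    {"offset": [0,0,0],"roll": 0,"hand": 0},
    {"offset": [0,0,0],"roll": 0,"hand": 0},
    {"offset": [0,0,0],"roll": 0,"hand": 0},
    {"offset": [0,0,0],"roll": 0,"hand": 0},
  ],
)

```text
time_s: 23.55
ee_pos: [645.3, -179.7, 71.0]
eef_rot: [3.141, -0.001, 0.72]
ft_force: [-0.6, 2.4, 5.7]
grip_width: 0.147
finger_force: 63.1
```

```bash
python3 -c "
from h import *
go(644.6,-180.3,71,41.2)
s=arm.get_image('scene')
x,y=[int(v) for v in proj('scene',(645,-181,100))]
cv2.imwrite('pics/s8.png',cv2.resize(s[y-40:y+35,x-40:x+40],None,fx=8,fy=8,interpolation=2))"
```

```text
t 23.55 pos [ 645.3 -179.7   71. ] rpy [ 1.80e+02 -1.00e-01  4.13e+01] F [-0.6  2.4  5.7] T [0.33 0.13 0.11] w 12.6 ff 63.1
offset [-0.9 -0.   0. ] roll 0.1
```

View pics/s8.png

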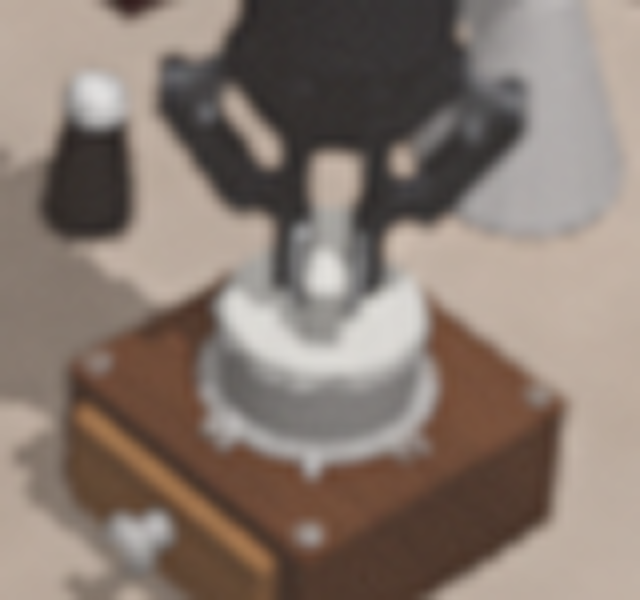

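The lid sits flush on the collar. Its bar's end at (320,300) points at the single halfway ridge at (313,465), the fingers are still gripping it, and the drawer is shut.

```bash
python3 -c "
from plant import arm
print(arm.job_done())"
```

```text
the job is handed in; nothing more can be done
None
```

I handed the job in at about 24 s: the drawer is shut, and the lid is seated in the collar, turned about 45° clockwise and still gripped at about 63 N; the hand-in returned no verdict.

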